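# Clamp a glued-up walnut blank in the screw press

### The job

Put the glued-up walnut blank under pressure: slide it along the bed of the small screw press until its far end sits square against the end stop, then wind the crank clockwise, keeping hold of its loose grip sleeve whenever the crank turns, until the pressure shoe comes down on the blank, and give it about half a turn more so that the springs above the shoe are about half compressed (never squeezed solid). Let go and leave the blank clamped there.

Things in the scene. Friction and masses are not known exactly. Their poses are not given: they have to be found in the camera images.
- press: Grey bench screw press, fixed. Origin on the table top under the screw axis; x points along the bed from the loading end to the end stop, z up. Bed 285 x 190 mm (x = -190 to +95), its flat top 30 mm above the table. Two posts, 22 mm diameter, at x = 0, y = -78 and +78 mm (134 mm clear between), carry a crossbeam 46 (x) x 200 mm (y), 138 to 172 mm above the table; post nuts to 189.
- blank: Loose glued-up block, walnut faces on a pale core, 200 x 80 x 36 mm (x, y, z), 0.25 to 0.5 kg, flat on the press bed, partly drawn out to the loading side. Origin at the centre of its underside, x along its length towards the stop. When home, its origin is at x = -35 mm of the press and its near end stands 135 mm from the screw axis on the loading side.
- blank_end (a point): Centre of the blank's near end face (the end to push on, facing the loading side), 18 mm above the bed.
- sleeve_mid (a point): Middle of the crank's grip sleeve: black upright cylinder, 26 mm diameter, 68 mm high, spinning freely on its pin at the end of the crank arm, 60 mm from the screw axis, with the arm just below it. At crank = 0 this point is 258.5 mm above the table; the whole crank sinks with the screw, 8 mm a clockwise turn.
- crank (a joint): Crank angle in rad: 0 with the screw fully up and the arm along the press's +x; grows clockwise seen from above, limit 20.5. Each turn lowers crank, crosshead and shoe 8 mm. The shoe is 16 mm above the blank at 0 and touches it at 12.57 (2 turns); after that a turn squeezes the springs 8 mm. Starts between 0 and 7. Turning takes about 4 N at the sleeve; it stays where it is left.
- shoe_face (a point): Centre of the underside of the pressure shoe, a flat steel plate 100 (x) x 120 mm (y) centred on the screw axis, hanging on four springs under the crosshead; the blank's top is 66 mm above the table.
- shoe (a joint): Compression of the springs between crosshead and shoe, in m: 0 while the shoe hangs free, 0.008 when squeezed solid; 4 N per mm.
- stop_face (a point): Middle of the end stop's face, at x = +65 mm, 39 mm above the table: a dark steel bar across the bed, 110 mm long, 18 mm high. The point's x axis is that of the press.

How it is judged:
By the outcome, as a careful person would: the job done as asked, in the order asked, and still so for the second after the job is handed in, with the robot touching nothing.
It also fails if it takes over 64 s, if anything falls off the work surface, if the arm or the gripper's body presses on something with over 40 N, if the wrist force passes 120 N, or if a joint passes its speed limit or range.

### The arm

A 6-joint arm with a two-finger parallel gripper is mounted at the origin on a cart in front of the work surface, level with it; the furniture and walls round the work are solid. World frame = base frame: x ahead of the robot, y to its left, z up, the work surface at z = 0. Lengths are in m, angles in rad, forces in N, time in s.
With the tool pointing down it reaches from about 0.375 to 0.9 m from the base axis. Payload 3.1 kg.
Tool frame: the origin (TCP) lies at the very end of the fingers, on their centre line; the grasp point (between the pads) lies 19 mm behind it; z points along the fingers, y is the line along which they close (so a half turn about z gives the same grasp; the last joint's range is limited). The gripper opens to 85 mm and grips with 20 to 120 N. Pads are 22 mm wide; open, the fingers measure 114 mm over their backs; the gripper's body (76 mm by 85 mm) begins 54 mm behind the grasp point. The pads swing forward as they close: fully open they stand 13 mm farther back than shut.
Start: joints at [-1.337, 0.527, 1.433, -0, 1.181, -0.178], TCP at [0.251, -0.572, 0.231] pointing down, gripper open.
Joint ranges: [-3.08, 3.08], [-0.75, 2.2], [0.22, 2.44], [-1.43, 4.57], [0, 2.65], [-2.85, 2.85]. Speed limits (rad/s): [2.79, 2.79, 3.14, 3.14, 3.14, 3.14].

### API

Orientations are given as a 3x3 rotation matrix whose columns are the frame's x, y, z axes.
In Python, from workcell import env gives the robot as it stands. The module is installed in compiled form; this text tells all that it offers.
- The arm moves only by the tool arm_command, never from a script. Its argument "moves" is a list that holds one entry, the list of rows, each a list of 7 numbers: the turn, a rotation vector about the tool's x, y, z normalised to -1 to 1, where 1 is pi rad, then the shift along the tool's x, y, z normalised to -1 to 1, where 1 is 50 cm, then the opening, from 0 (shut) to 1 (fully open). In form: [[[wx, wy, wz, tx, ty, tz, fingers], ...]]. A call has 1 to 12 rows; each row is the pose to reach, as a shift and turn from the pose commanded when the call began, along the tool's axes at that moment, turning the shorter way round; what a row does not reach only later rows make up. A row lasts 1/10 s, in which the tool goes at most 50 mm and 8.59 degrees, less where a joint would pass 70% of its speed; a pose out of reach is approached as far as the arm can. A call with a number of a shift or a turn outside -1 to 1 is refused whole. A call with a gripper value outside its range is refused whole. The fingers move at their own pace and stop on an object; "grip_force" is the grip in N (left out, the last holds). Time passes only in rows, so rows that repeat a pose let the fingers close. It gives the time, the measured TCP pose, the force, the opening and the grip force at its end, in the units of the state.
- env.get_obs(): the state, without advancing time (a new reading comes with each control period).
- env.get_image(name): name is "scene" or "top" or "wrist"; returns a dict with "img" (400x640x3 uint8, blue, green, red), "K" (3x3 intrinsics, pixels), "k1" (the pictures are not rectified: a ray, as slopes to the right and down, at radius r is drawn at 1 + k1 r^2 times it, then the intrinsics apply), "world_from_camera" (4x4, takes a point from camera to world coordinates). Camera axes: x right, y down, z forward; pixel columns grow to the right and rows downward; lengths in m; the calibration is good to about 2 mm. A picture is of the moment at which its call begins. There is no depth.
- env.finish_job(): hands the job in; it is judged then, once.
Trained networks look in a picture, given as the dict that the camera call returned (one of the last four; its "shot" number tells which), for a name from the list of things; names that differ only in an ending like _2 or _b are one class to them, and where a whole thing is asked for, a point or a joint stands for the part that bears it (a point fixed in the world has none). Each returns a list of dicts, best first, with "score" (0 to 1); they miss things now and then, are a little off and sometimes report something else, mostly with a low value. They report only what shows in the picture. A call takes as long as a camera call.
- env.outline_of(picture, query): "mask" (400x640 bool, what is visible of it) and "rect" ([left, top, right, bottom] in pixels, round what is visible of it).
The state is a dict: "time_s": time; "q": joint angles; "joint_vel": joint speeds; "tau": joint torques, N m; "tcp_pos": TCP position; "tcp_rot": TCP orientation; "wrist_force": force on the tool from outside, world axes, zero at the start; "ft_torque": the same for the moment, N m; "gripper_width": finger opening in m; "grasp_force": force on a finger pad.
Only numpy, scipy, OpenCV 4.12 (cv2) and the standard library are available. Lean on these libraries where they do the work, as an engineer would, in place of code of your own. Each camera call takes 0.05 s, during which the arm holds its last target. There are 200 camera calls.

## Working session

There is one attempt and no reset: what is moved stays moved. The work goes in short steps, Python scripts to look and compute and a tool call to move; the robot and the scene stay as the last step left them, time stands still between calls to the robot, and variables do not carry over. Pictures are saved under pics/ and viewed, at most 10 in all, crops included, and the job is handed in when it is done.

Besides the shell and the picture viewer there is one more tool, called after ">>>" as name(argument=value, ...) on one line, values as JSON. arm_command: Moves the arm, as the interface text tells. Its arguments: {"type":"object","properties":{"moves":{"type":"array","items":{"type":"array","items":{"type":"array","items":{"type":"number"}}}},"grip_force":{"type":"number"}},"required":["moves"]}

```bash
mkdir -p pics; cat > h.py <<'E'
from workcell import env
import numpy as np, cv2
def undist(p,im):
    K=im["K"];k=im["k1"]
    d=np.array([(p[0]-K[0,2])/K[0,0],(p[1]-K[1,2])/K[1,1]]);s=d.copy()
    for _ in range(30): s=d/(1+k*(s@s))
    return s
def at_z(p,im,z):
    s=undist(p,im);T=im["world_from_camera"];r=T[:3,:3]@np.array([s[0],s[1],1]);o=T[:3,3]
    return o+r*(z-o[2])/r[2]
def proj(P,im):
    T=np.linalg.inv(im["world_from_camera"]);c=T[:3,:3]@np.asarray(P)+T[:3,3];s=c[:2]/c[2]
    s=s*(1+im["k1"]*(s@s));return np.array([im["K"][0,0]*s[0]+im["K"][0,2],im["K"][1,1]*s[1]+im["K"][1,2]])
def st():
    o=env.get_obs();print(round(o["time_s"],2),np.round(o["tcp_pos"],4),"F",np.round(o["wrist_force"],1),"w",round(o["gripper_width"],4),o["grasp_force"]);return o
E
python3 - <<'E'
from h import *
o=st();print(np.round(o["tcp_rot"],3))
for n in("top","scene"):
    im=env.get_image(n);cv2.imwrite(f"pics/{n}0.png",im["img"]);print(n,im["world_from_camera"].round(3).tolist(),im["K"].tolist(),im["k1"])
    for q in("press","blank","sleeve_mid","crank","shoe","blank_end"):
        try:
            for r in env.outline_of(im,q)[:2]:
                ys,xs=np.nonzero(r["mask"]);print(q,round(r["score"],2),r["rect"],xs.mean().round(1),ys.mean().round(1),len(xs),cv2.minAreaRect(np.c_[xs,ys].astype(np.float32)))
        except Exception as e: print(q,e)
E
```

```text
0.0 [ 0.2506 -0.5718  0.2304] F [ 0.7 -0.1 -0.8] w 0.0853 0.0
[[ 0.916  0.401 -0.   ]
 [ 0.401 -0.916  0.002]
 [ 0.    -0.002 -1.   ]]
top [[-0.023, -0.99, 0.141, 0.443], [-1.0, 0.02, -0.021, 0.158], [0.018, -0.142, -0.99, 1.026], [0.0, 0.0, 0.0, 1.0]] [[371.86135103190276, 0.0, 321.1154496384585], [0.0, 371.86135103190276, 197.56190779725503], [0.0, 0.0, 1.0]] -0.032953998374554844
press 0.81 [280.4, 141.8, 400.7, 258.4] 346.9 193.4 6042 ((338.941162109375, 197.2352752685547), (86.5057144165039, 105.47508239746094), 47.72631072998047)
press 0.34 [334.2, 166.2, 373.1, 186.3] 350.9 177.0 435 ((351.3818054199219, 175.7139892578125), (15.773999214172363, 38.9261589050293), 70.90650939941406)
blank 0.87 [288.6, 189.9, 353.8, 243.2] 320.8 216.7 1845 ((321.2611999511719, 216.50152587890625), (32.2604866027832, 60.50831985473633), 52.76516342163086)
sleeve_mid 0.46 [331.6, 175.1, 346.9, 185.2] 339.6 181.8 82 ((340.0, 181.5), (9.0, 10.0), 90.0)
crank 0.57 [334.6, 166.6, 371.0, 189.5] 351.1 176.8 493 ((351.2278747558594, 175.58709716796875), (16.800762176513672, 39.84942626953125), 72.2553253
[... 712 characters left out ...]
2798461914062), 9.130176544189453)
blank 0.64 [289.1, 213.0, 349.5, 287.5] 319.6 249.8 3161 ((319.7500305175781, 248.75001525878906), (43.63943099975586, 78.10824584960938), 18.434947967529297)
sleeve_mid 0.77 [309.9, 129.8, 324.9, 165.3] 314.9 145.7 480 ((315.0, 146.0), (34.0, 14.0), 90.0)
crank 0.79 [309.7, 127.1, 341.0, 167.7] 319.9 146.8 881 ((323.5, 146.5), (43.0, 31.0), 90.0)
shoe 0.71 [294.8, 179.6, 359.4, 220.7] 327.0 203.3 1085 ((327.622314453125, 197.5829620361328), (59.53975296020508, 31.124553680419922), 7.594643592834473)
blank_end 0.61 [291.9, 210.2, 348.2, 289.7] 319.3 250.7 3281 ((318.6396484375, 248.95034790039062), (45.269996643066406, 79.83822631835938), 16.46001434326172)
```

View pics/top0.png

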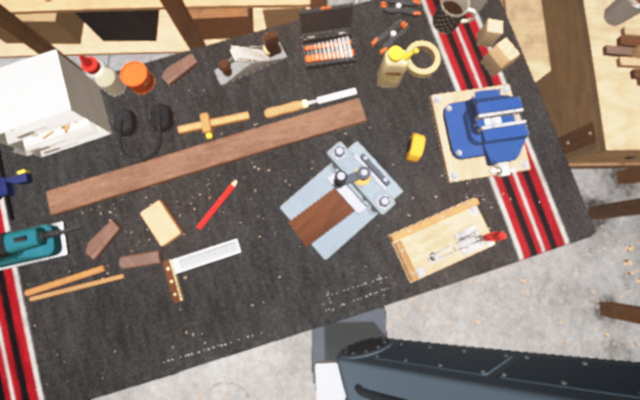

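View pics/scene0.png

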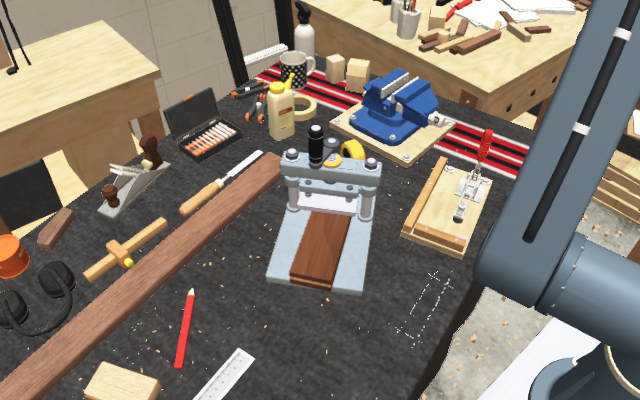

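```bash
python3 - <<'E'
import cv2,numpy as np
a=cv2.imread("pics/top0.png")[130:270,270:410];b=cv2.imread("pics/scene0.png")[115:305,255:395]
a=cv2.resize(a,(420,420),interpolation=3);b=cv2.resize(b,None,fx=2.7,fy=2.7,interpolation=3)
print(b.shape)
c=np.zeros((513,798,3),np.uint8);c[:420,:420]=a;c[:b.shape[0],420:420+b.shape[1]]=b
cv2.imwrite("pics/crop0.png",c)
E
```

```text
(513, 378, 3)
```

View pics/crop0.png

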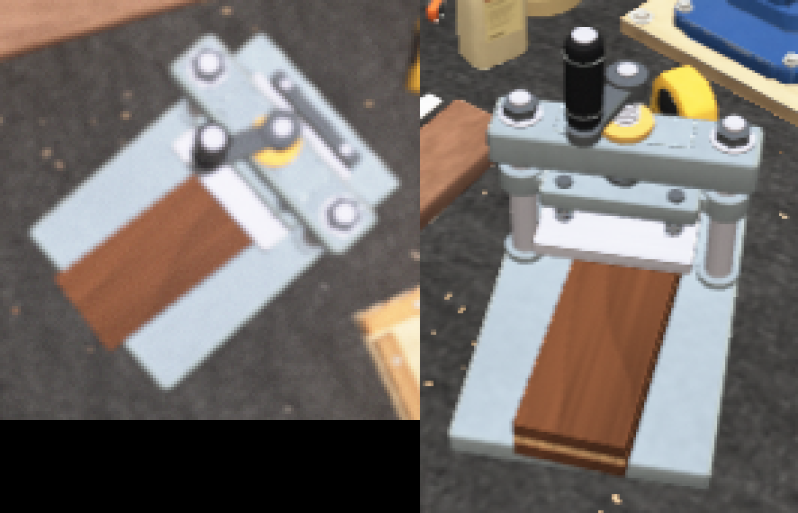

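```bash
cat > fit.py <<'E'
from h import *
from scipy.optimize import least_squares as LS
ims={n:env.get_image(n) for n in("top","scene")}
t=lambda x,y:("top",(270+(x-1)/3,130+(y-1)/3)); s=lambda x,y:("scene",(255+(x-421)/2.7,115+(y-1)/2.7))
def pw(p,L): c,q=np.cos(p[2]),np.sin(p[2]);return np.array([p[0]+c*L[0]-q*L[1],p[1]+q*L[0]+c*L[1],L[2]])
P=[(t(30,233),(-.19,.095,.03)),(t(166,389),(-.19,-.095,.03)),(t(400,184),(.095,-.095,.03)),(t(208,63),(0,.078,.189)),(t(343,213),(0,-.078,.189)),
(s(450,437),(-.19,.095,.03)),(s(710,478),(-.19,-.095,.03)),(s(521,98),(0,.078,.189)),(s(735,125),(0,-.078,.189))]
B=[(t(57,280),(-.1,.04,.066)),(t(112,349),(-.1,-.04,.066)),(s(515,430),(-.1,.04,.066)),(s(628,463),(-.1,-.04,.066)),(s(627,474),(-.1,-.04,.03))]
res=lambda p,D:np.concatenate([proj(pw(p,L),ims[n])-u for (n,u),L in D])
p=LS(res,[.5,.05,-.7],args=(P,)).x;print("press",p.round(4),res(p,P).round(1))
b=LS(res,[.4,.1,p[2]],args=(B,)).x;print("blank",b.round(4),res(b,B).round(1))
R=np.array([[np.cos(p[2]),np.sin(p[2])],[-np.sin(p[2]),np.cos(p[2])]])
print("blank in press",(R@(b[:2]-p[:2])).round(4),b[2]-p[2])
def rs(v): # sleeve top centre in both views
    th=v[0];z=.2925-.008*th/6.2832;L=(.06*np.cos(th),-.06*np.sin(th),z)
    return np.concatenate([proj(pw(p,L),ims["top"])-t(211,134)[1],proj(pw(p,L),ims["scene"])-s(586,36)[1]])
for g in(0.5,2,3.5,5,6.5):
    r=LS(rs,[g]);print(r.x,r.cost,r.fun.round(1))
E
python3 fit.py
```

```text
press [ 0.6111  0.0463 -0.8745] [-1.7 -0.5 -0.5  1.3  0.  -0.2 -0.2  0.2  0.1  0.4 -1.1 -0.6  1.4 -0.6
 -0.1 -0.5  0.5 -1. ]
blank [ 0.5421  0.122  -0.9423] [-1.6 -0.1 -1.3  1.7 -0.1 -1.1  0.6 -4.4  0.4  2.9]
blank in press [-0.1024 -0.0043] -0.06784621117989642
[-2.78946621] 3.9401254448335217 [ 0.2  1.2 -0.3 -2.5]
[3.52495152] 1.9775070740028968 [-0.4  1.1 -1.3  1. ]
[3.52495152] 1.9775070740032026 [-0.4  1.1 -1.3  1. ]
[3.52495162] 1.9775070740053844 [-0.4  1.1 -1.3  1. ]
[3.52495158] 1.9775070740027627 [-0.4  1.1 -1.3  1. ]
```

```bash
cat >> h.py <<'E'
PR=np.array([0.6111,0.0463,-0.8745])
def w(px,py,pr=None):
    p=PR if pr is None else pr;c,s=np.cos(p[2]),np.sin(p[2]);return np.array([p[0]+c*px-s*py,p[1]+s*px+c*py])
def loc(P):
    c,s=np.cos(PR[2]),np.sin(PR[2]);d=np.asarray(P)[:2]-PR[:2];return np.array([c*d[0]+s*d[1],-s*d[0]+c*d[1]])
from scipy.spatial.transform import Rotation as Ro
def down(yaw): c,s=np.cos(yaw),np.sin(yaw);return np.array([[c,s,0],[s,-c,0],[0,0,-1.]])
def row(x,y,z,yaw=None,o=None):
    o=o or env.get_obs();R=np.array(o["tcp_rot"])
    v=Ro.from_matrix(R.T@down(yaw)).as_rotvec()/np.pi if yaw is not None else np.zeros(3)
    return np.r_[v,R.T@(np.array([x,y,z])-o["tcp_pos"])/.5].round(4).tolist()
E
python3 - <<'E'
from h import *
yaw=PR[2]+np.pi
print(row(.45,-.2,.25,yaw));print(w(-.31,0));print(row(*w(-.31,0),.25,yaw))
E
```

```text
[0.0, 0.0, -0.5903, 0.6639, -0.5226, -0.0373]
[0.41227203 0.2841391 ]
[0.0, 0.0, -0.5903, 0.9832, -1.4398, -0.0374]
```

>>> arm_command(moves=[[[0,0,-0.295,0.66,-0.52,-0.037,0.6],[0,0,-0.295,0.66,-0.52,-0.037,0.6],[0,0,-0.295,0.66,-0.52,-0.037,0.6],[0,0,-0.295,0.66,-0.52,-0.037,0.6],[0,0,-0.295,0.66,-0.52,-0.037,0.6],[0,0,-0.295,0.66,-0.52,-0.037,0.6],[0,0,-0.295,0.66,-0.52,-0.037,0.6],[0,0,-0.295,0.66,-0.52,-0.037,0.6],[0,0,-0.295,0.66,-0.52,-0.037,0.6]]])

```text
time_s: 1.7
tcp_pos: [0.4497, -0.1981, 0.2502]
tcp_rot: [[0.226, 0.974, 0.001], [0.974, -0.226, 0.001], [0.001, 0.0, -1.0]]
wrist_force: [0.5, -0.2, -0.1]
gripper_width: 0.0511
grasp_force: 0.0
```

```bash
python3 - <<'E'
from h import *
o=st();print(o["q"]);yaw=PR[2]+np.pi
print(row(*w(-.31,0),.25,yaw))
E
```

```text
1.7 [ 0.4497 -0.1981  0.2502] F [ 0.5 -0.2 -0.1] w 0.0511 0.0
[-6.43485304e-01  3.23013340e-01  1.73725118e+00  1.32415896e-03
  1.08149816e+00 -4.16453603e-01]
[0.0003, -0.0003, -0.2941, 0.9227, -0.2907, 0.0014]
```

>>> arm_command(moves=[[[0,0,-0.294,0.92,-0.29,0,0.6],[0,0,-0.294,0.92,-0.29,0,0.6],[0,0,-0.294,0.92,-0.29,0,0.6],[0,0,-0.294,0.92,-0.29,0,0.6],[0,0,-0.294,0.92,-0.29,0,0.6],[0,0,-0.294,0.92,-0.29,0,0.6],[0,0,-0.294,0.92,-0.29,0,0.6],[0,0,-0.294,0.92,-0.29,0,0.6],[0,0,-0.294,0.92,-0.29,0,0.6],[0,0,-0.294,0.92,-0.29,0,0.6],[0,0,-0.294,0.92,-0.29,0,0.6],[0,0,-0.294,0.92,-0.29,0,0.6]]])

```text
time_s: 2.9
tcp_pos: [0.4126, 0.2794, 0.2497]
tcp_rot: [[-0.64, 0.768, -0.0], [0.768, 0.64, -0.001], [-0.0, -0.0, -1.0]]
wrist_force: [0.5, -0.8, -0.0]
gripper_width: 0.0511
grasp_force: 0.0
```

```bash
python3 - <<'E'
from h import *
o=st();print(o["q"])
im=env.get_image("wrist");cv2.imwrite("pics/w1.png",im["img"]);import pickle;pickle.dump(im,open("w1.pkl","wb"))
print(im["world_from_camera"].round(3).tolist())
for q in ("blank","press"):
  for r in env.outline_of(im,q)[:1]: print(q,r["score"],r["rect"])
E
```

```text
2.9 [0.4126 0.2794 0.2497] F [ 0.5 -0.8 -0. ] w 0.0511 0.0
[ 3.70958660e-01  3.33437417e-01  1.72171975e+00 -6.10952833e-04
  1.08673244e+00 -3.23422451e-01]
[[0.768, 0.613, 0.183, 0.366], [0.64, -0.736, -0.221, 0.337], [-0.001, 0.287, -0.958, 0.393], [0.0, 0.0, 0.0, 1.0]]
blank 0.77 [285.3, 256.1, 359.1, 357.2]
press 0.94 [251.3, 256.2, 387.5, 355.2]
```

View pics/w1.png

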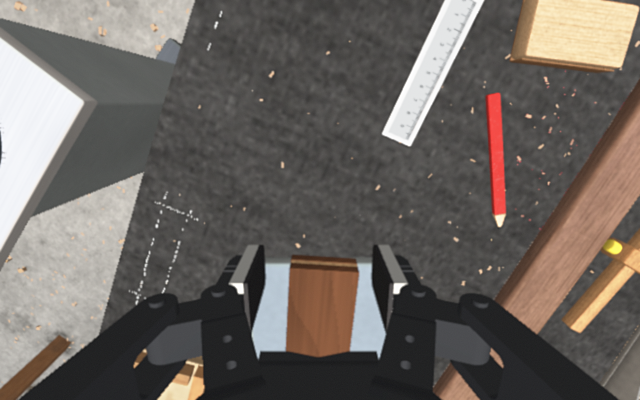

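```bash
python3 - <<'E'
from h import *
import pickle
im=pickle.load(open("w1.pkl","rb"))
a=cv2.resize(im["img"][245:360,245:395],(780,598),interpolation=3);cv2.imwrite("pics/w1c.png",a)
E
```

```text
(no output)
```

View pics/w1c.png

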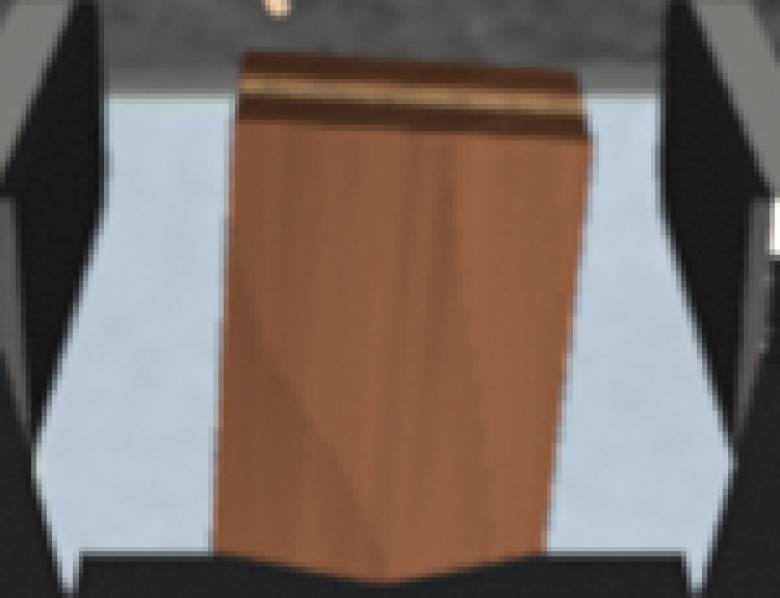

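```bash
python3 - <<'E'
from h import *
import pickle
im=pickle.load(open("w1.pkl","rb"))
for p,z in(((238,122),.066),((590,140),.066),((244,53),.03),((578,72),.03),((107,97),.03),((660,97),.03),((213,550),.066),((545,550),.066)):
    P=at_z((245+p[0]/5.2,245+p[1]/5.2),im,z);print(p,P.round(4),loc(P).round(4))
E
```

```text
(238, 122) [0.4567 0.1789 0.066 ] [-0.2007 -0.0334]
(590, 140) [0.5186 0.2246 0.066 ] [-0.1962  0.0434]
(244, 53) [0.4564 0.1768 0.03  ] [-0.1993 -0.035 ]
(578, 72) [0.521  0.2241 0.03  ] [-0.1942  0.0449]
(107, 97) [0.4383 0.1465 0.03  ] [-0.1877 -0.0683]
(660, 97) [0.5407 0.2317 0.03  ] [-0.1874  0.0649]
(213, 550) [0.5231 0.0851 0.066 ] [-0.0862 -0.0426]
(545, 550) [0.584  0.1359 0.066 ] [-0.0861  0.0367]
```

```bash
python3 - <<'E'
from h import *
yaw=PR[2]+np.pi
for x,z in((-.25,.038),(-.175,.038)): print(row(*w(x,0),z,yaw))
E
```

```text
[-0.0002, 0.0001, -0.0018, -0.1092, 0.0077, 0.4236]
[-0.0002, 0.0001, -0.0018, -0.2592, 0.0085, 0.4236]
```

>>> arm_command(moves=[[[0,0,-0.002,-0.05,0.008,0.1,0.6],[0,0,-0.002,-0.1,0.008,0.2,0.6],[0,0,-0.002,-0.11,0.008,0.3,0.6],[0,0,-0.002,-0.11,0.008,0.37,0.6],[0,0,-0.002,-0.11,0.008,0.41,0.6],[0,0,-0.002,-0.11,0.008,0.424,0.6],[0,0,-0.002,-0.13,0.008,0.424,0.6],[0,0,-0.002,-0.15,0.008,0.424,0.6],[0,0,-0.002,-0.17,0.008,0.424,0.6],[0,0,-0.002,-0.185,0.008,0.424,0.6],[0,0,-0.002,-0.2,0.008,0.424,0.6],[0,0,-0.002,-0.21,0.008,0.424,0.6]]])

```text
time_s: 4.25
tcp_pos: [0.483, 0.2004, 0.0384]
tcp_rot: [[-0.643, 0.766, -0.001], [0.766, 0.643, 0.0], [0.001, -0.0, -1.0]]
wrist_force: [-3.0, 1.9, 2.4]
gripper_width: 0.0511
grasp_force: 1.4
```

```bash
python3 - <<'E'
from h import *
o=st();print(loc(o["tcp_pos"]))
E
```

```text
4.25 [0.483  0.2004 0.0384] F [-3.   1.9  2.4] w 0.0511 1.3806940522044897
[-0.20038503  0.00055663]
```

>>> arm_command(moves=[[[0,0,0,-0.01,0,0,0.6],[0,0,0,-0.02,0,0,0.6],[0,0,0,-0.03,0,0,0.6],[0,0,0,-0.04,0,0,0.6],[0,0,0,-0.05,0,0,0.6],[0,0,0,-0.06,0,0,0.6],[0,0,0,-0.068,0,0,0.6],[0,0,0,-0.076,0,0,0.6],[0,0,0,-0.082,0,0,0.6],[0,0,0,-0.086,0,0,0.6],[0,0,0,-0.09,0,0,0.6],[0,0,0,-0.092,0,0,0.6]]])

```text
time_s: 5.45
tcp_pos: [0.5128, 0.1654, 0.0378]
tcp_rot: [[-0.643, 0.766, 0.0], [0.766, 0.643, -0.0], [-0.0, 0.0, -1.0]]
wrist_force: [-1.5, 0.5, -1.0]
gripper_width: 0.0513
grasp_force: 0.6
```

>>> arm_command(moves=[[[0,0,0,-0.002,0,0,0.6],[0,0,0,-0.004,0,0,0.6],[0,0,0,-0.006,0,0,0.6],[0,0,0,-0.008,0,0,0.6]]])

```text
time_s: 5.85
tcp_pos: [0.5153, 0.1625, 0.0378]
tcp_rot: [[-0.643, 0.766, -0.0], [0.766, 0.643, -0.0], [0.0, -0.0, -1.0]]
wrist_force: [-0.6, 0.7, -0.1]
gripper_width: 0.0511
grasp_force: 0.6
```

```bash
python3 - <<'E'
from h import *
o=st();print(loc(o["tcp_pos"]))
E
```

```text
5.85 [0.5153 0.1625 0.0378] F [-0.6  0.7 -0.1] w 0.0511 0.6258797273039818
[-0.15062032  0.00101193]
```

>>> arm_command(moves=[[[0,0,0,-0.002,0,0,0.6],[0,0,0,-0.004,0,0,0.6],[0,0,0,-0.006,0,0,0.6]]])

```text
time_s: 6.15
tcp_pos: [0.5173, 0.1602, 0.0378]
tcp_rot: [[-0.643, 0.766, -0.0], [0.766, 0.643, 0.0], [0.0, -0.0, -1.0]]
wrist_force: [-1.0, 1.9, 0.0]
gripper_width: 0.0509
grasp_force: 0.6
```

```bash
python3 - <<'E'
from h import *
o=st();print(loc(o["tcp_pos"]))
im=env.get_image("wrist");import pickle;pickle.dump(im,open("w2.pkl","wb"))
im2=env.get_image("scene");pickle.dump(im2,open("s2.pkl","wb"))
c=np.hstack([cv2.resize(im["img"][200:400,220:420],(400,400),interpolation=3),cv2.resize(im2["img"][120:300,240:420],(400,400),interpolation=3)])
cv2.imwrite("pics/w2.png",c)
E
```

```text
6.15 [0.5173 0.1602 0.0378] F [-1.   1.9  0. ] w 0.0509 0.6185203045606613
[-0.14754841  0.00102661]
```

View pics/w2.png

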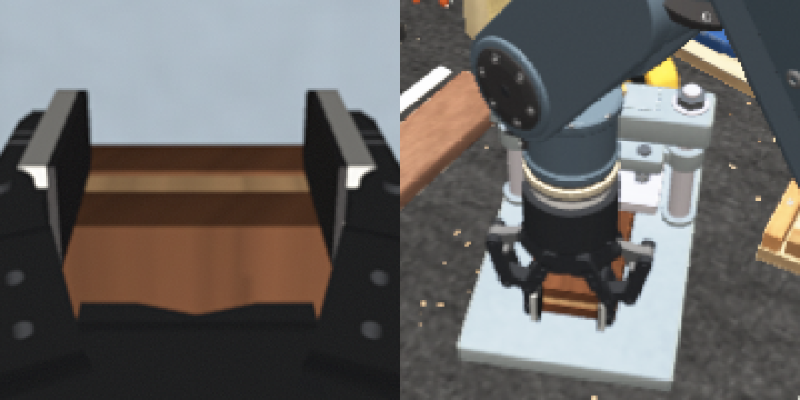

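>>> arm_command(moves=[[[0,0,0,-0.002,0,0,0.6],[0,0,0,-0.004,0,0,0.6]]])

```text
time_s: 6.45
tcp_pos: [0.5184, 0.1587, 0.0379]
tcp_rot: [[-0.643, 0.766, -0.0], [0.766, 0.643, 0.0], [0.0, -0.0, -1.0]]
wrist_force: [-1.6, 1.4, -0.7]
gripper_width: 0.0513
grasp_force: 0.8
```

>>> arm_command(moves=[[[0,0,0,-0.002,0,0,0.6],[0,0,0,-0.004,0,0,0.6]]])

```text
time_s: 6.65
tcp_pos: [0.5198, 0.1572, 0.0379]
tcp_rot: [[-0.643, 0.766, -0.0], [0.766, 0.643, 0.0], [0.0, 0.0, -1.0]]
wrist_force: [-1.1, 1.6, 0.2]
gripper_width: 0.0515
grasp_force: 0.9
```

>>> arm_command(moves=[[[0,0,0,-0.002,0,0,0.6],[0,0,0,-0.002,0,0,0.6]]])

```text
time_s: 6.85
tcp_pos: [0.5206, 0.1563, 0.0379]
tcp_rot: [[-0.643, 0.766, 0.0], [0.766, 0.643, -0.0], [-0.0, 0.0, -1.0]]
wrist_force: [-1.0, 0.7, 0.3]
gripper_width: 0.0513
grasp_force: 0.6
```

>>> arm_command(moves=[[[0,0,0,-0.002,0,0,0.6],[0,0,0,-0.003,0,0,0.6]]])

```text
time_s: 7.05
tcp_pos: [0.5206, 0.1561, 0.0379]
tcp_rot: [[-0.643, 0.766, -0.001], [0.766, 0.643, 0.001], [0.002, -0.0, -1.0]]
wrist_force: [-2.8, 8.0, 1.8]
gripper_width: 0.0513
grasp_force: 3.5
```

>>> arm_command(moves=[[[0,0,0,-0.002,0,0,0.6],[0,0,0,-0.003,0,0,0.6]]])

```text
time_s: 7.25
tcp_pos: [0.5206, 0.1561, 0.0379]
tcp_rot: [[-0.643, 0.766, -0.003], [0.766, 0.643, 0.003], [0.004, -0.001, -1.0]]
wrist_force: [-4.4, 11.4, 3.0]
gripper_width: 0.0515
grasp_force: 5.8
```

```bash
python3 - <<'E'
from h import *
o=st();print(loc(o["tcp_pos"]))
E
```

```text
7.25 [0.5206 0.1561 0.0379] F [-4.4 11.4  3. ] w 0.0515 5.801263935863972
[-0.14225478  0.00095982]
```

>>> arm_command(moves=[[[0,0,0,-0.002,0,0,0.6],[0,0,0,-0.004,0,0,0.6],[0,0,0,-0.004,0,0,0.6]]])

```text
time_s: 7.55
tcp_pos: [0.5205, 0.156, 0.0379]
tcp_rot: [[-0.642, 0.766, -0.005], [0.766, 0.642, 0.004], [0.007, -0.001, -1.0]]
wrist_force: [-6.9, 16.3, 4.4]
gripper_width: 0.0512
grasp_force: 8.1
```

>>> arm_command(moves=[[[0,0,0,0.04,0,0,0.6],[0,0,0,0.1,0,0,0.6],[0,0,0,0.2,0,-0.1,0.6],[0,0,0,0.29,0,-0.19,0.6],[0,0,0,0.33,0,-0.29,0.6],[0,0,0,0.34,0,-0.38,0.6],[0,0,0,0.34,0,-0.424,0.6],[0,0,0,0.34,0,-0.424,0.6]]])

```text
time_s: 8.35
tcp_pos: [0.418, 0.2852, 0.2567]
tcp_rot: [[-0.645, 0.764, 0.015], [0.764, 0.645, 0.006], [-0.006, 0.015, -1.0]]
wrist_force: [0.7, 0.2, 0.2]
gripper_width: 0.051
grasp_force: 0.0
```

```bash
python3 - <<'E'
from h import *
import pickle
o=st();print(loc(o["tcp_pos"]))
im=env.get_image("wrist");im2=env.get_image("scene");im3=env.get_image("top");pickle.dump((im,im2,im3),open("p3.pkl","wb"))
c=np.zeros((600,800,3),np.uint8)
c[:400,:450]=cv2.resize(im["img"][220:380,230:410],(450,400),interpolation=3)
c[:450,450:]=cv2.resize(im2["img"][120:300,250:390],(350,450),interpolation=3)
cv2.imwrite("pics/w3.png",c)
E
```

```text
8.35 [0.418  0.2852 0.2567] F [0.7 0.2 0.2] w 0.051 0.0
[-0.30716491  0.00510677]
```

View pics/w3.png

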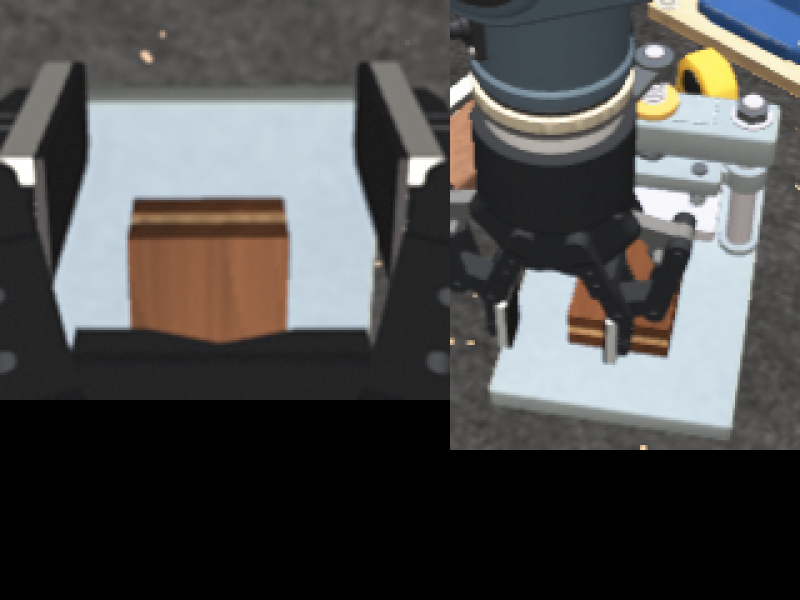

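```bash
python3 - <<'E'
from h import *
import pickle
im,im2,im3=pickle.load(open("p3.pkl","rb"))
for p,z in(((130,237),.066),((289,237),.066),((134,199),.03),((285,199),.03),((88,102),.03),((358,102),.03)):
    P=at_z((230+p[0]/2.5,220+p[1]/2.5),im,z);print(p,P.round(4),loc(P).round(4))
for yaw in (PR[2]+np.pi,):
  o=env.get_obs();print(o["q"])
  th=3.525;S=w(.06*np.cos(th),-.06*np.sin(th));z=.2585-.008*th/6.2832;print(S,z)
  print(row(*w(-.25,.022),.40,yaw)); print(row(*S,.40,yaw)); print(row(*S,z,yaw))
E
```

```text
(130, 237) [0.499  0.1265 0.066 ] [-0.1334 -0.0346]
(289, 237) [0.5588 0.1758 0.066 ] [-0.1329  0.043 ]
(134, 199) [0.5    0.1233 0.03  ] [-0.1304 -0.0358]
(285, 199) [0.5618 0.1744 0.03  ] [-0.1299  0.0444]
(88, 102) [0.4466 0.1534 0.03  ] [-0.1877 -0.0576]
(358, 102) [0.5525 0.2413 0.03  ] [-0.1872  0.0801]
[ 3.75400781e-01  3.37069504e-01  1.71520347e+00 -6.15029040e-04
  1.08832246e+00 -3.23158125e-01]
[0.59263148 0.1033869 ] 0.2540118411000764
[0.0002, 0.0003, 0.0008, -0.115, 0.0429, -0.3001]
[0.0002, 0.0003, 0.0008, -0.5037, 0.0428, -0.2998]
[0.0002, 0.0003, 0.0008, -0.5035, 0.0425, -0.0078]
```

>>> arm_command(moves=[[[0,0,0,-0.0,0.043,-0.1,0.7],[0,0,0,-0.05,0.043,-0.18,0.7],[0,0,0,-0.12,0.043,-0.22,0.7],[0,0,0,-0.2,0.043,-0.22,0.7],[0,0,0,-0.28,0.043,-0.22,0.7],[0,0,0,-0.35,0.043,-0.22,0.7],[0,0,0,-0.38,0.043,-0.22,0.7],[0,0,0,-0.38,0.043,-0.22,0.7]]])

```text
time_s: 9.3
tcp_pos: [0.5536, 0.1492, 0.3574]
tcp_rot: [[-0.64, 0.768, -0.004], [0.768, 0.64, -0.0], [0.002, -0.003, -1.0]]
wrist_force: [-0.2, 0.1, -0.4]
gripper_width: 0.0597
grasp_force: 0.0
```

```bash
python3 - <<'E'
from h import *
o=st();print(loc(o["tcp_pos"]))
im=env.get_image("wrist");cv2.imwrite("pics/w4.png",im["img"])
import pickle;pickle.dump(im,open("p4.pkl","wb"))
for r in env.outline_of(im,"sleeve_mid")[:2]:
    ys,xs=np.nonzero(r["mask"]);print(r["score"],r["rect"])
th=3.525
for t in(3.4,3.525,3.65):print(proj(np.r_[w(.06*np.cos(t),-.06*np.sin(t)),.2925-.008*t/6.2832],im),proj(np.r_[w(.06*np.cos(t),-.06*np.sin(t)),.2245-.008*t/6.2832],im))
E
```

```text
9.3 [0.5536 0.1492 0.3574] F [-0.2  0.1 -0.4] w 0.0597 0.0
[-0.11577176  0.0218847 ]
0.62 [301.1, 241.7, 333.5, 299.5]
[309.08333681 287.07791347] [311.22772906 248.13352977]
[318.57734171 289.72608595] [318.71103981 250.3294519 ]
[327.53383634 293.353527  ] [325.78320571 253.3381448 ]
```

View pics/w4.png

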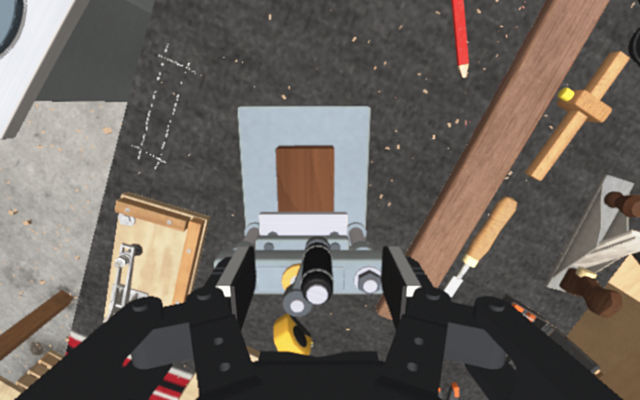

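```bash
python3 - <<'E'
from h import *
import pickle
im=pickle.load(open("p4.pkl","rb"))
print("nut",proj(np.r_[w(0,.078),.189],im),"bed",proj(np.r_[w(-.19,.095),.03],im),proj(np.r_[w(-.19,-.095),.03],im))
print("sleeve top",loc(at_z((316,291),im,.288)),"nut",loc(at_z((370,281),im,.189)),"bed",loc(at_z((238,107),im,.03)),loc(at_z((370,107),im,.03)))
yaw=PR[2]+np.pi
th=3.51;S=w(.06*np.cos(th)+.001,-.06*np.sin(th));print(row(*S,.357,yaw));print(row(*S,.250,yaw))
E
```

```text
nut [369.47526115 284.24026608] bed [370.51269216 103.60514825] [235.33484044 103.94525746]
sleeve top [-0.05453817  0.02050259] nut [-0.00402228  0.078389  ] bed [-0.18582777 -0.09151753] [-0.18539769  0.09447081]
[-0.0008, -0.0009, 0.0006, -0.1273, -0.0012, 0.0023]
[-0.0008, -0.0009, 0.0006, -0.1279, -0.0006, 0.2163]
```

>>> arm_command(grip_force=40, moves=[[[0,0,0,-0.06,0,0,0.7],[0,0,0,-0.11,0,0,0.7],[0,0,0,-0.127,0,0,0.7],[0,0,0,-0.127,0,0.06,0.7],[0,0,0,-0.128,0,0.13,0.7],[0,0,0,-0.128,0,0.2,0.7],[0,0,0,-0.128,0,0.23,0.7],[0,0,0,-0.128,0,0.23,0.7]]])

```text
time_s: 10.2
tcp_pos: [0.5909, 0.1038, 0.2419]
tcp_rot: [[-0.644, 0.765, -0.008], [0.765, 0.644, 0.001], [0.006, -0.005, -1.0]]
wrist_force: [-0.8, -0.5, 0.1]
gripper_width: 0.0599
grasp_force: 0.0
```

>>> arm_command(grip_force=40, moves=[[[0,0,0,0,0,0,0.1],[0,0,0,0,0,0,0.1],[0,0,0,0,0,0,0.1],[0,0,0,0,0,0,0.1],[0,0,0,0,0,0,0.1]]])

```text
time_s: 10.7
tcp_pos: [0.5944, 0.1022, 0.2467]
tcp_rot: [[-0.643, 0.766, 0.002], [0.766, 0.643, 0.0], [-0.001, 0.002, -1.0]]
wrist_force: [-2.1, 0.1, 6.5]
gripper_width: 0.025
grasp_force: 39.5
```

```bash
python3 - <<'E'
from h import *
o=st();print(loc(o["tcp_pos"]))
E
```

```text
10.7 [0.5944 0.1022 0.2467] F [-2.1  0.1  6.5] w 0.025 39.475058913230896
[-0.05358941  0.02306817]
```

```bash
cat > c.py <<'E'
import sys,numpy as np
t0,step,n,z0=[float(a) for a in sys.argv[1:5]]
print([[0,0,0]+[round(float(v),3) for v in(-.12*(np.cos(t)-np.cos(t0)),-.12*(np.sin(t)-np.sin(t0)),z0+.016*(t-t0)/6.2832)]+[.1] for t in t0+step*np.arange(1,n+1)],t0+step*n)
E
python3 c.py 3.53 .15 12 -.006
```

```text
[[0, 0, 0, -0.008, 0.016, -0.006, 0.1], [0, 0, 0, -0.018, 0.031, -0.005, 0.1], [0, 0, 0, -0.031, 0.044, -0.005, 0.1], [0, 0, 0, -0.045, 0.055, -0.004, 0.1], [0, 0, 0, -0.061, 0.064, -0.004, 0.1], [0, 0, 0, -0.078, 0.07, -0.004, 0.1], [0, 0, 0, -0.095, 0.074, -0.003, 0.1], [0, 0, 0, -0.113, 0.075, -0.003, 0.1], [0, 0, 0, -0.131, 0.073, -0.003, 0.1], [0, 0, 0, -0.149, 0.069, -0.002, 0.1], [0, 0, 0, -0.165, 0.062, -0.002, 0.1], [0, 0, 0, -0.181, 0.052, -0.001, 0.1]] 5.33
```

>>> arm_command(moves=[[[0,0,0,-0.008,0.016,-0.006,0.1],[0,0,0,-0.018,0.031,-0.005,0.1],[0,0,0,-0.031,0.044,-0.005,0.1],[0,0,0,-0.045,0.055,-0.004,0.1],[0,0,0,-0.061,0.064,-0.004,0.1],[0,0,0,-0.078,0.07,-0.004,0.1]]])

```text
time_s: 11.3
tcp_pos: [0.6461, 0.0948, 0.2458]
tcp_rot: [[-0.643, 0.766, -0.003], [0.766, 0.643, 0.001], [0.002, -0.001, -1.0]]
wrist_force: [-5.2, -1.1, -6.5]
gripper_width: 0.0252
grasp_force: 40.9
```

```bash
cat > s.py <<'E'
from h import *
o=st();l=loc(o["tcp_pos"]);f=loc(o["wrist_force"][:2]+PR[:2]);print(l.round(4),"r",np.hypot(*l).round(4),"th",np.mod(np.arctan2(-l[1],l[0]),6.2832).round(3),"Fpress",f.round(1),o["ft_torque"].round(2))
E
python3 s.py; python3 c.py 4.43 .15 12 0
```

```text
11.3 [0.6461 0.0948 0.2458] F [-5.2 -1.1 -6.5] w 0.0252 40.86340606212616
[-0.0148  0.0579] r 0.0598 th 4.463 Fpress [-2.5 -4.7] [-0.08  0.74 -0.01]
[[0, 0, 0, -0.018, 0.004, 0.0, 0.1], [0, 0, 0, -0.036, 0.005, 0.001, 0.1], [0, 0, 0, -0.053, 0.003, 0.001, 0.1], [0, 0, 0, -0.071, -0.001, 0.002, 0.1], [0, 0, 0, -0.088, -0.008, 0.002, 0.1], [0, 0, 0, -0.103, -0.017, 0.002, 0.1], [0, 0, 0, -0.117, -0.029, 0.003, 0.1], [0, 0, 0, -0.129, -0.042, 0.003, 0.1], [0, 0, 0, -0.139, -0.057, 0.003, 0.1], [0, 0, 0, -0.146, -0.074, 0.004, 0.1], [0, 0, 0, -0.151, -0.091, 0.004, 0.1], [0, 0, 0, -0.153, -0.109, 0.005, 0.1]] 6.2299999999999995
```

>>> arm_command(moves=[[[0,0,0,-0.018,0.004,0.003,0.1],[0,0,0,-0.036,0.005,0.004,0.1],[0,0,0,-0.053,0.003,0.004,0.1],[0,0,0,-0.071,-0.001,0.005,0.1],[0,0,0,-0.088,-0.008,0.005,0.1],[0,0,0,-0.103,-0.017,0.005,0.1],[0,0,0,-0.117,-0.029,0.006,0.1],[0,0,0,-0.129,-0.042,0.006,0.1],[0,0,0,-0.139,-0.057,0.006,0.1],[0,0,0,-0.146,-0.074,0.007,0.1],[0,0,0,-0.151,-0.091,0.007,0.1],[0,0,0,-0.153,-0.109,0.008,0.1]]])

```text
time_s: 12.5
tcp_pos: [0.6552, 0.0027, 0.2434]
tcp_rot: [[-0.643, 0.766, 0.004], [0.766, 0.643, 0.004], [0.001, 0.006, -1.0]]
wrist_force: [-0.2, 6.2, -1.9]
gripper_width: 0.0251
grasp_force: 41.3
```

```bash
python3 s.py; python3 c.py 6.23 .15 12 0
```

```text
12.5 [0.6552 0.0027 0.2434] F [-0.2  6.2 -1.9] w 0.0251 41.26865029335022
[0.0617 0.0059] r 0.062 th 6.188 Fpress [-4.9  3.9] [ 0.76  0.38 -0.  ]
[[0, 0, 0, 0.0, -0.018, 0.0, 0.1], [0, 0, 0, 0.003, -0.036, 0.001, 0.1], [0, 0, 0, 0.009, -0.053, 0.001, 0.1], [0, 0, 0, 0.017, -0.069, 0.002, 0.1], [0, 0, 0, 0.028, -0.083, 0.002, 0.1], [0, 0, 0, 0.04, -0.096, 0.002, 0.1], [0, 0, 0, 0.055, -0.107, 0.003, 0.1], [0, 0, 0, 0.07, -0.116, 0.003, 0.1], [0, 0, 0, 0.087, -0.122, 0.003, 0.1], [0, 0, 0, 0.105, -0.125, 0.004, 0.1], [0, 0, 0, 0.123, -0.126, 0.004, 0.1], [0, 0, 0, 0.141, -0.125, 0.005, 0.1]] 8.030000000000001
```

>>> arm_command(moves=[[[0,0,0,0.0,-0.018,0.0,0.1],[0,0,0,0.003,-0.036,0.001,0.1],[0,0,0,0.009,-0.053,0.001,0.1],[0,0,0,0.017,-0.069,0.002,0.1],[0,0,0,0.028,-0.083,0.002,0.1],[0,0,0,0.04,-0.096,0.002,0.1],[0,0,0,0.055,-0.107,0.003,0.1],[0,0,0,0.07,-0.116,0.003,0.1],[0,0,0,0.087,-0.122,0.003,0.1],[0,0,0,0.105,-0.125,0.004,0.1],[0,0,0,0.123,-0.126,0.004,0.1],[0,0,0,0.141,-0.125,0.005,0.1]]])

```text
time_s: 13.7
tcp_pos: [0.5604, 0.0148, 0.2411]
tcp_rot: [[-0.643, 0.766, 0.002], [0.766, 0.643, -0.001], [-0.002, 0.001, -1.0]]
wrist_force: [4.5, -2.0, -0.0]
gripper_width: 0.0249
grasp_force: 41.2
```

```bash
python3 s.py; python3 c.py 8.03 .15 12 0
```

```text
13.7 [0.5604 0.0148 0.2411] F [ 4.5 -2.  -0. ] w 0.0249 41.15099251270294
[-0.0083 -0.0591] r 0.0597 th 1.711 Fpress [4.4 2.1] [-0.19 -0.74 -0.01]
[[0, 0, 0, 0.017, 0.004, 0.0, 0.1], [0, 0, 0, 0.034, 0.011, 0.001, 0.1], [0, 0, 0, 0.049, 0.021, 0.001, 0.1], [0, 0, 0, 0.063, 0.033, 0.002, 0.1], [0, 0, 0, 0.075, 0.046, 0.002, 0.1], [0, 0, 0, 0.085, 0.061, 0.002, 0.1], [0, 0, 0, 0.092, 0.078, 0.003, 0.1], [0, 0, 0, 0.097, 0.095, 0.003, 0.1], [0, 0, 0, 0.099, 0.113, 0.003, 0.1], [0, 0, 0, 0.098, 0.131, 0.004, 0.1], [0, 0, 0, 0.095, 0.148, 0.004, 0.1], [0, 0, 0, 0.089, 0.165, 0.005, 0.1]] 9.829999999999998
```

>>> arm_command(moves=[[[0,0,0,0.017,0.004,0.0,0.1],[0,0,0,0.034,0.011,0.001,0.1],[0,0,0,0.049,0.021,0.001,0.1],[0,0,0,0.063,0.033,0.002,0.1],[0,0,0,0.075,0.046,0.002,0.1],[0,0,0,0.085,0.061,0.002,0.1],[0,0,0,0.092,0.078,0.003,0.1],[0,0,0,0.097,0.095,0.003,0.1],[0,0,0,0.099,0.113,0.003,0.1],[0,0,0,0.098,0.131,0.004,0.1],[0,0,0,0.095,0.148,0.004,0.1],[0,0,0,0.089,0.165,0.005,0.1]]])

```text
time_s: 14.9
tcp_pos: [0.594, 0.1023, 0.2387]
tcp_rot: [[-0.644, 0.765, -0.003], [0.765, 0.644, -0.001], [0.001, -0.003, -1.0]]
wrist_force: [-3.3, -5.4, 10.1]
gripper_width: 0.025
grasp_force: 42.4
```

```bash
python3 s.py; python3 c.py 9.83 .15 12 0
```

```text
14.9 [0.594  0.1023 0.2387] F [-3.3 -5.4 10.1] w 0.025 42.43009150028229
[-0.0539  0.0228] r 0.0585 th 3.541 Fpress [ 2. -6.] [-0.83  0.15  0.04]
[[0, 0, 0, -0.008, 0.016, 0.0, 0.1], [0, 0, 0, -0.019, 0.03, 0.001, 0.1], [0, 0, 0, -0.032, 0.043, 0.001, 0.1], [0, 0, 0, -0.046, 0.054, 0.002, 0.1], [0, 0, 0, -0.062, 0.062, 0.002, 0.1], [0, 0, 0, -0.079, 0.068, 0.002, 0.1], [0, 0, 0, -0.096, 0.072, 0.003, 0.1], [0, 0, 0, -0.114, 0.073, 0.003, 0.1], [0, 0, 0, -0.132, 0.071, 0.003, 0.1], [0, 0, 0, -0.15, 0.066, 0.004, 0.1], [0, 0, 0, -0.166, 0.059, 0.004, 0.1], [0, 0, 0, -0.181, 0.049, 0.005, 0.1]] 11.629999999999999
```

>>> arm_command(moves=[[[0,0,0,-0.008,0.016,-0.002,0.1],[0,0,0,-0.019,0.03,-0.002,0.1],[0,0,0,-0.032,0.043,-0.002,0.1],[0,0,0,-0.046,0.054,-0.001,0.1],[0,0,0,-0.062,0.062,-0.001,0.1],[0,0,0,-0.079,0.068,-0.001,0.1],[0,0,0,-0.096,0.072,0,0.1],[0,0,0,-0.114,0.073,0,0.1],[0,0,0,-0.132,0.071,0,0.1],[0,0,0,-0.15,0.066,0.001,0.1],[0,0,0,-0.166,0.059,0.001,0.1],[0,0,0,-0.181,0.049,0.002,0.1]]])

```text
time_s: 16.1
tcp_pos: [0.6724, 0.048, 0.2365]
tcp_rot: [[-0.643, 0.766, 0.001], [0.766, 0.643, 0.001], [0.0, 0.001, -1.0]]
wrist_force: [-1.5, 2.9, 1.2]
gripper_width: 0.0254
grasp_force: 41.5
```

```bash
python3 s.py; python3 c.py 11.63 .15 12 0
```

```text
16.1 [0.6724 0.048  0.2365] F [-1.5  2.9  1.2] w 0.0254 41.537203788757324
[0.038  0.0481] r 0.0613 th 5.38 Fpress [-3.2  0.7] [0.49 0.19 0.06]
[[0, 0, 0, -0.014, -0.012, 0.0, 0.1], [0, 0, 0, -0.025, -0.025, 0.001, 0.1], [0, 0, 0, -0.035, -0.041, 0.001, 0.1], [0, 0, 0, -0.042, -0.057, 0.002, 0.1], [0, 0, 0, -0.047, -0.074, 0.002, 0.1], [0, 0, 0, -0.049, -0.092, 0.002, 0.1], [0, 0, 0, -0.048, -0.11, 0.003, 0.1], [0, 0, 0, -0.045, -0.128, 0.003, 0.1], [0, 0, 0, -0.039, -0.145, 0.003, 0.1], [0, 0, 0, -0.03, -0.161, 0.004, 0.1], [0, 0, 0, -0.02, -0.175, 0.004, 0.1], [0, 0, 0, -0.007, -0.188, 0.005, 0.1]] 13.43
```

>>> arm_command(moves=[[[0,0,0,-0.014,-0.012,0.0,0.1],[0,0,0,-0.025,-0.025,0.001,0.1],[0,0,0,-0.035,-0.041,0.001,0.1],[0,0,0,-0.042,-0.057,0.002,0.1],[0,0,0,-0.047,-0.074,0.002,0.1],[0,0,0,-0.049,-0.092,0.002,0.1],[0,0,0,-0.048,-0.11,0.003,0.1],[0,0,0,-0.045,-0.128,0.003,0.1],[0,0,0,-0.039,-0.145,0.003,0.1],[0,0,0,-0.03,-0.161,0.004,0.1],[0,0,0,-0.02,-0.175,0.004,0.1],[0,0,0,-0.007,-0.188,0.005,0.1]]])

```text
time_s: 17.3
tcp_pos: [0.6024, -0.0144, 0.2343]
tcp_rot: [[-0.643, 0.766, 0.003], [0.766, 0.643, 0.001], [-0.001, 0.003, -1.0]]
wrist_force: [5.5, 5.9, -5.0]
gripper_width: 0.025
grasp_force: 41.1
```

```bash
python3 s.py; python3 c.py 13.43 .15 12 0;  python3 c.py 15.23 .16 3 0
```

```text
17.3 [ 0.6024 -0.0144  0.2343] F [ 5.5  5.9 -5. ] w 0.025 41.10549509525299
[ 0.041  -0.0456] r 0.0614 th 0.838 Fpress [-1.  8.] [ 1.   -0.77  0.06]
[[0, 0, 0, 0.015, -0.011, 0.0, 0.1], [0, 0, 0, 0.03, -0.019, 0.001, 0.1], [0, 0, 0, 0.047, -0.025, 0.001, 0.1], [0, 0, 0, 0.065, -0.028, 0.002, 0.1], [0, 0, 0, 0.083, -0.029, 0.002, 0.1], [0, 0, 0, 0.101, -0.027, 0.002, 0.1], [0, 0, 0, 0.118, -0.022, 0.003, 0.1], [0, 0, 0, 0.135, -0.014, 0.003, 0.1], [0, 0, 0, 0.15, -0.005, 0.003, 0.1], [0, 0, 0, 0.163, 0.007, 0.004, 0.1], [0, 0, 0, 0.175, 0.021, 0.004, 0.1], [0, 0, 0, 0.185, 0.036, 0.005, 0.1]] 15.23
[[0, 0, 0, 0.007, 0.018, 0.0, 0.1], [0, 0, 0, 0.012, 0.036, 0.001, 0.1], [0, 0, 0, 0.013, 0.055, 0.001, 0.1]] 15.71
```

>>> arm_command(moves=[[[0,0,0,0.015,-0.011,0.002,0.1],[0,0,0,0.03,-0.019,0.003,0.1],[0,0,0,0.047,-0.025,0.003,0.1],[0,0,0,0.065,-0.028,0.003,0.1],[0,0,0,0.083,-0.029,0.003,0.1],[0,0,0,0.101,-0.027,0.003,0.1],[0,0,0,0.118,-0.022,0.003,0.1],[0,0,0,0.135,-0.014,0.003,0.1],[0,0,0,0.15,-0.005,0.003,0.1],[0,0,0,0.163,0.007,0.004,0.1],[0,0,0,0.175,0.021,0.004,0.1],[0,0,0,0.185,0.036,0.005,0.1]]])

```text
time_s: 18.5
tcp_pos: [0.5564, 0.0669, 0.232]
tcp_rot: [[-0.643, 0.766, 0.0], [0.766, 0.643, -0.003], [-0.002, -0.002, -1.0]]
wrist_force: [1.9, -5.4, -3.6]
gripper_width: 0.0248
grasp_force: 41.0
```

>>> arm_command(moves=[[[0,0,0,0.007,0.018,0.0,0.1],[0,0,0,0.012,0.036,0.001,0.1],[0,0,0,0.013,0.055,0.001,0.1],[0,0,0,0.013,0.055,0.001,0.1],[0,0,0,0.013,0.055,0.001,0.1]]])

```text
time_s: 19.0
tcp_pos: [0.5738, 0.0911, 0.2314]
tcp_rot: [[-0.644, 0.765, 0.001], [0.765, 0.644, 0.001], [-0.0, 0.002, -1.0]]
wrist_force: [3.2, -0.2, -4.2]
gripper_width: 0.0254
grasp_force: 41.1
```

```bash
python3 s.py
```

```text
19.0 [0.5738 0.0911 0.2314] F [ 3.2 -0.2 -4.2] w 0.0254 41.05374097824097
[-0.0582  0.0001] r 0.0582 th 3.144 Fpress [2.2 2.3] [-0.22 -0.43  0.04]
```

>>> arm_command(moves=[[[0,0,0,0,0,0,0.6],[0,0,0,0,0,0,0.6],[0,0,0,0,0,0,0.6],[0,0,0,0,0,0,0.6],[0,0,0,0,0,-0.05,0.6],[0,0,0,0,0,-0.12,0.6],[0,0,0,0,0,-0.2,0.6],[0,0,0,0,0,-0.28,0.6],[0,0,0,0.1,0,-0.3,0.6],[0,0,0,0.2,0,-0.3,0.6],[0,0,0,0.3,0,-0.3,0.6],[0,0,0,0.4,0,-0.3,0.6]]])

```text
time_s: 20.2
tcp_pos: [0.4437, 0.2439, 0.3817]
tcp_rot: [[-0.642, 0.766, 0.0], [0.766, 0.642, 0.001], [0.0, 0.001, -1.0]]
wrist_force: [0.3, 0.9, 0.3]
gripper_width: 0.0511
grasp_force: 0.0
```

```bash
python3 s.py; python3 - <<'E'
from h import *
a=env.get_image("wrist");b=env.get_image("scene");c=env.get_image("top")
d=np.zeros((600,800,3),np.uint8)
d[:400,:400]=cv2.resize(a["img"][200:400,220:420],(400,400),interpolation=3)
d[:600,400:]=cv2.resize(b["img"][110:310,250:383],(400,600),interpolation=3)
d[400:,:400]=cv2.resize(c["img"][140:220,270:430],(400,200),interpolation=3)
cv2.imwrite("pics/end.png",d)
E
```

```text
20.2 [0.4437 0.2439 0.3817] F [0.3 0.9 0.3] w 0.0511 0.0
[-0.259  -0.0017] r 0.259 th 3.135 Fpress [-0.5  0.8] [ 0.04 -0.06 -0.02]
```

View pics/end.png

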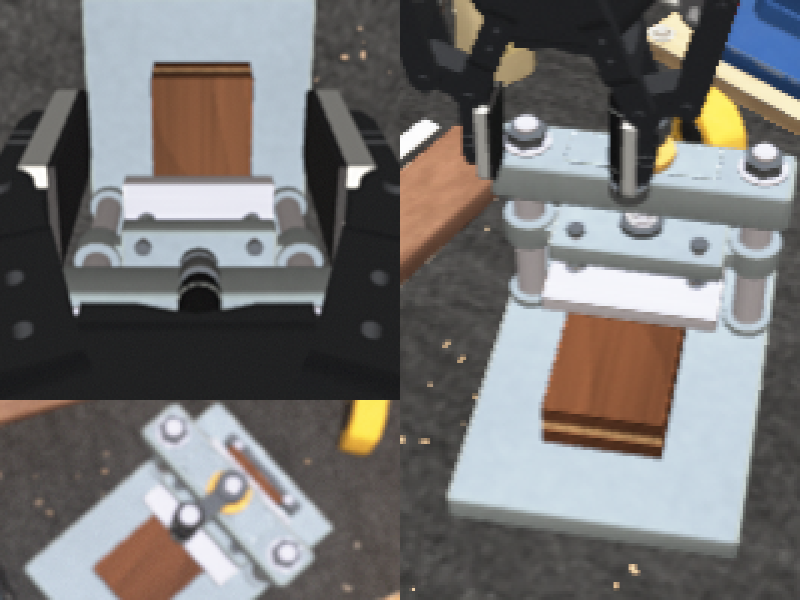

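The pictures show the blank square on the bed with its far end at the stop and the shoe down on it. The crank arm points along the press's -x, which is about 15.7 rad, and the gripper is clear.

```bash
python3 -c "
from workcell import env
print(env.finish_job())"
```

```text
the job is handed in; nothing more can be done
None
```

The blank is square against the end stop and clamped, with the crank left at about 15.7 rad (half a turn past shoe contact, springs about half compressed by the crank angle), the gripper clear, and the job handed in at about 20 s.

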